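# Wedge a specimen tight in its holder

## Robot

A 6-joint arm with a two-finger parallel gripper is mounted at the origin on a cart in front of the work surface, level with it; the furniture and walls round the work are solid. World frame = base frame: x ahead of the robot, y to its left, z up, the work surface at z = 0. Lengths are in m, angles in rad, forces in N, time in s.
With the tool pointing down it reaches from about 0.275 to 0.825 m from the base axis. Payload 5.2 kg.
Tool frame: the origin (TCP) lies midway between the tips of the shut fingers; the grasp point (between the pads) lies 19 mm behind it; x points along the fingers, y is the direction in which the jaws open and shut, and the axes are right-handed (so a half turn about x gives the same grasp; the last joint's range is limited). The gripper opens to 93 mm and grips with 3 to 60 N. Pads are 15 mm wide; open, the fingers measure 128 mm over their backs; the gripper's body (75 mm by 188 mm) begins 65 mm behind the grasp point.
Start: joints at [1.053, 0.259, 1.535, -0, 1.348, -0.203], TCP at [0.17, 0.523, 0.219] pointing down, gripper open.
Joint ranges: [-3.14, 3.14], [-0.91, 2.08], [0.19, 2.58], [-1.22, 4.36], [0.22, 2.71], [-3.12, 3.12]. Speed limits (rad/s): [2.57, 2.57, 3.14, 3.14, 3.14, 3.14].

## Interface

Orientations are given as [roll, pitch, yaw] about the fixed x, y, z axes, in that order (R = Rz(yaw) Ry(pitch) Rx(roll)).
In Python, from workcell import read_state, camera, finish_job gives the robot as it stands. The module is installed in compiled form; this text tells all that it offers.
- The arm moves only by the tool servo_tool, never from a script. Its argument "plan" is a list of rows, each an object with "hand": the closure, from 0 (fully open) to 1 (shut); "offset": the shift along the world's x, y, z each as a share of 750 mm, from -1 to 1, a list of three; "spin": the turn about the world's z as a share of 45 degrees, from -1 to 1. A call has 1 to 12 rows; each row is the pose to reach, as a shift and turn from the pose commanded when the call began; what a row does not reach only later rows make up. A row lasts 1/10 s, in which the tool goes at most 50 mm and 8.59 degrees, less where a joint would pass 70% of its speed; a pose out of reach is approached as far as the arm can. A call with a number of a shift or a turn outside -1 to 1 is refused whole. A call with a gripper value outside its range is refused whole. The fingers move at their own pace and stop on an object; "force" is the grip in N (left out, the last holds). Time passes only in rows, so rows that repeat a pose let the fingers close. It gives the time, the measured TCP pose, the force and the opening at its end, in the units of the state.
- read_state(): the state, without advancing time (a new reading comes with each control period).
- camera(name): name is "side" or "top"; returns a dict with "pixels" (420x560x3 uint8, red, green, blue), "depth" (420x560 float32, m along the optical axis (not along the pixel's ray), 0 where there is no reading), "intrinsics" (3x3 intrinsics, pixels), "extrinsics" (4x4, takes a point from camera to world coordinates). Camera axes: x right, y up, looking along -z (the intrinsics and any distortion apply to the point x, -y, -z); pixel columns grow to the right and rows downward; lengths in m; the calibration is good to about 2 mm. A picture is of the moment at which its call begins.
- finish_job(): hands the job in, once; it reports no verdict.
The state is a dict: "clock": time; "joint_pos": joint angles; "dq": joint speeds; "joint_efforts": joint torques, N m; "tcp_pos": TCP position; "orientation": TCP orientation; "wrist_force": force on the tool from outside, world axes, zero at the start; "ft_torque": the same for the moment, N m; "finger_gap": opening from 0.0 (shut) to 1.0 (fully open).
Only numpy, scipy, OpenCV 4.12 (cv2) and the standard library are available. Lean on these libraries where they do the work, as an engineer would, in place of code of your own. Each camera call takes 0.05 s, during which the arm holds its last target.

## Task

Push the metal specimen block along the holder's bed until it is against the end stop, then set the loose steel wedge, thin end first, into the slot between the block and the sloping fence and drive it in until it is locked tight and stays tight when you let go, with the block still against its stop. Leave everything else on the bench where it is.

Things in the scene. Friction and masses are not known exactly. Their poses are not given: they have to be found in the camera images.
- holder: Fixed wedge-clamp holder: dark steel bed plate carrying bright steel jaw, end stop and sloping fence. Origin: underside of the bed (on the worktop), at the mouth of the wedge slot. x: along the slot, the way block and wedge are pushed; y: left of that; z up. Bed x -85..+75, y -50..+55 mm, top at z = 12, clear for x below -12. The slot's far end (x over 60, y below +2) is open.
- stop_face (a point): Middle of the end stop's face, which looks to the holder's -x: at x = +50, y = +16, z = 23 mm in the holder's frame; the stop spans y +2..+31, top at z = 34. The jaw, a straight wall to the left of the block, has its face at y = +30, x -12..+62, top at z = 34.
- fence_start (a point): Near end of the sloping fence's face, at the mouth of the slot: x = 0, y = -19.2, z = 22 mm in the holder's frame. From here the face runs straight to x = +60, y = -11.8 (slope 1 in 8), so the slot narrows along +x. The fence is 14 mm thick, top at z = 32.
- specimen: Loose aluminium block, 50 (x) x 32 (y) x 28 (z) mm, about 0.3 kg, dark round spot on top, lying on the holder's bed within 4 mm of the jaw, x about along the holder's x, 22 to 43 mm short of the end stop. Origin: centre of its underside. Against stop and jaw its origin is at x = +25, y = +14, z = +12 mm in the holder's frame, its near end level with the mouth.
- wedge: Loose steel wedge on the worktop, 70 mm long, 26 high, about 0.18 kg, 18.75 thick at the thick end, 10 at the thin. Origin: centre of the underside. x points to the thin end (x = +35). The +y side (y = +9.4) is parallel to x and goes against the block; the -y side slopes 1 in 8, from y = -9.4 at the thick end (x = -35) to -0.6, and goes against the fence.
- wedge_tip (a point): Middle of the wedge's thin end face, 13 mm above its underside. With the block home and wedge, block and fence just touching, it is at x = +58, y = -7 mm in the holder's frame.
- wedge_butt (a point): Middle of the wedge's thick end face, 13 mm above its underside: where to push. Just touching, it stands about 12 mm out of the mouth (holder x = -12, y = -11.4); from there it goes in only a millimetre or so more and locks. A firm push of 12 to 20 N along the holder's x locks it; friction then keeps it.
- brass_weight: Bystander: brass weight with a knob, 22 mm across, 42 mm high, standing on the worktop. Origin: centre of its underside. Leave it alone.
- vial: Bystander: small white vial with a screw cap, 22 mm across, 50 mm high, standing behind the holder. Origin: centre of its underside. Leave it alone.
- spanner: Bystander: flat steel spanner, 132 mm long (along its y), 22 wide, 5 high, lying between the robot and the holder. Origin: centre of its underside. Leave it alone.
Mind the look-alikes: they are no part of the job. What is shaped like the wedge but blue or orange is not meant. What is shaped like the specimen but purple or red is not meant.

How it is judged:
On the way, in this order (a step that is already met when the one before it is completed fails the run):
1. the block is pushed along the bed against the end stop (x of specimen in the frame of holder between 0.023 and 0.028 m and z of specimen in the frame of holder below 0.015 m), for 0.2 s.
2. the wedge lies in the mouth of the slot, thin end first, beside the block (all of step 1 and y of wedge_tip in the frame of holder between -0.022 and 0 m and z of wedge_tip in the frame of holder between 0.022 and 0.029 m and x of wedge_tip in the frame of holder above 0.005 m and angle between the x axis of wedge and the x axis of holder, either way round below 0.2 rad), for 0.1 s.
At the end, for the whole second after the job is handed in: Block flat on the bed, within 2 mm of the end stop and square (0.06 rad); wedge on the bed in the slot, thin end first and at least 53 mm past the mouth, locked: left alone it presses on block and holder with over 3 N each; all at rest; weight, vial and spanner within 25 mm of their places (all of step 1 and y of wedge_tip in the frame of holder between -0.022 and 0 m and z of wedge_tip in the frame of holder between 0.022 and 0.029 m and x of wedge_tip in the frame of holder above 0.053 m and angle between the x axis of each of wedge, specimen and the x axis of holder, either way round below 0.06 rad and contact force between wedge and specimen above 3 N and contact force between wedge and holder above 3 N and linear speed of each of wedge, specimen below 0.01 m/s); the robot touches nothing.
It fails at once if the brass weight is moved by more than 25 mm (distance of brass_weight from where it was at the start of the episode above 0.025 m).
It fails at once if the vial is moved by more than 25 mm (distance of vial from where it was at the start of the episode above 0.025 m).
It fails at once if the spanner is moved by more than 25 mm (distance of spanner from where it was at the start of the episode above 0.025 m).
It also fails if it takes over 58 s, if anything falls off the work surface, if the arm or the gripper's body presses on something with over 40 N, if the wrist force passes 120 N, or if a joint passes its speed limit or range.

## Working session

There is one attempt and no reset: what is moved stays moved. The work goes in short steps, Python scripts to look and compute and a tool call to move; the robot and the scene stay as the last step left them, time stands still between calls to the robot, and variables do not carry over. Pictures are saved under pics/ and viewed, and the job is handed in when it is done.

Besides the shell and the picture viewer there is one more tool, called as a command line: name --argument value ..., lists and objects as JSON in quotes. servo_tool: Moves the arm, as the interface text tells. Its arguments: {"type":"object","properties":{"plan":{"type":"array"},"force":{"type":"number"}},"required":["plan"]}

```bash
mkdir -p pics; python3 - <<'E'
from workcell import *
import cv2,numpy as np
print(read_state())
for n in("top","side"):
    c=camera(n); cv2.imwrite(f"pics/{n}0.png",c["pixels"][:,:,::-1]); np.savez(f"{n}0.npz",**c)
    print(n,c["intrinsics"],c["extrinsics"].round(4))
E
```

```text
{'clock': 0.0, 'joint_pos': array([ 1.05321740e+00,  2.59306956e-01,  1.53609130e+00,  1.91661711e-06,
        1.34801938e+00, -2.02792659e-01]), 'dq': array([-0.00221395,  0.00013897,  0.00212435, -0.00140734,  0.00022852,
       -0.00113513]), 'joint_efforts': array([ 1.89164821e-03, -4.37285793e+01, -2.84013122e+01,  7.18673039e-02,
        4.11284727e-02, -1.04250589e-04]), 'tcp_pos': array([0.16997728, 0.52248578, 0.21783383]), 'orientation': array([-1.77461282,  1.56897134, -2.08939951]), 'wrist_force': array([-1.07726986,  0.42292628, -0.33290295]), 'ft_torque': array([ 0.00103114, -0.0593357 , -0.03184882]), 'finger_gap': 0.9991504962631449}
top [[462.64790036   0.         278.16856338]
 [  0.         462.64790036 214.68792454]
 [  0.           0.           1.        ]] [[ 0.0064  0.989  -0.1476  0.2867]
 [-0.9997  0.0031 -0.0229 -0.3163]
 [-0.0222  0.1477  0.9888  1.3419]
 [ 0.      0.      0.      1.    ]]
side [[542.43038357   0.         271.69146509]
 [  0.         542.43038357 211.67433217]
 [  0.           0.           1.        ]] [[ 0.4225  0.6046 -0.6752 -0.3178]
 [-0.9063  0.2872 -0.31   -0.6672]
 [ 0.0065  0.7429  0.6694  0.8244]
 [ 0.      0.      0.      1.    ]]
```

View pics/top0.png

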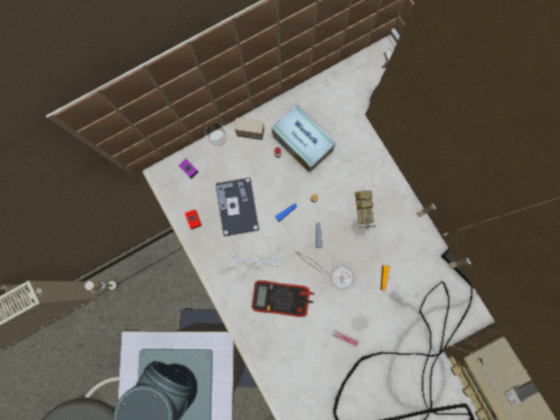

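View pics/side0.png

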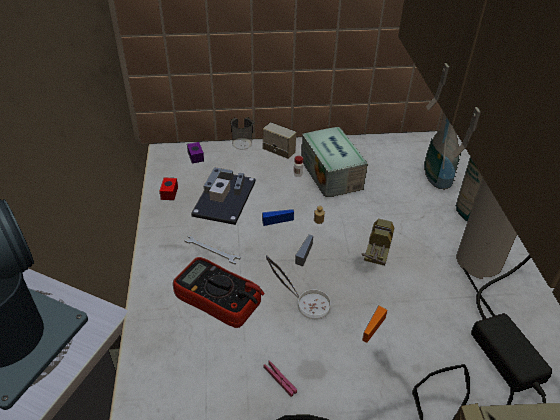

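```bash
python3 - <<'E'
import cv2,numpy as np
t=cv2.imread("pics/top0.png");s=cv2.imread("pics/side0.png")
a=cv2.resize(t[160:260,190:350],None,fx=5,fy=5,interpolation=cv2.INTER_CUBIC)
b=cv2.resize(s[150:280,180:340],None,fx=4.6,fy=4.6,interpolation=cv2.INTER_CUBIC)
cv2.imwrite("pics/tc0.png",a);cv2.imwrite("pics/sc0.png",b)
E
```

```text
(no output)
```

View pics/tc0.png

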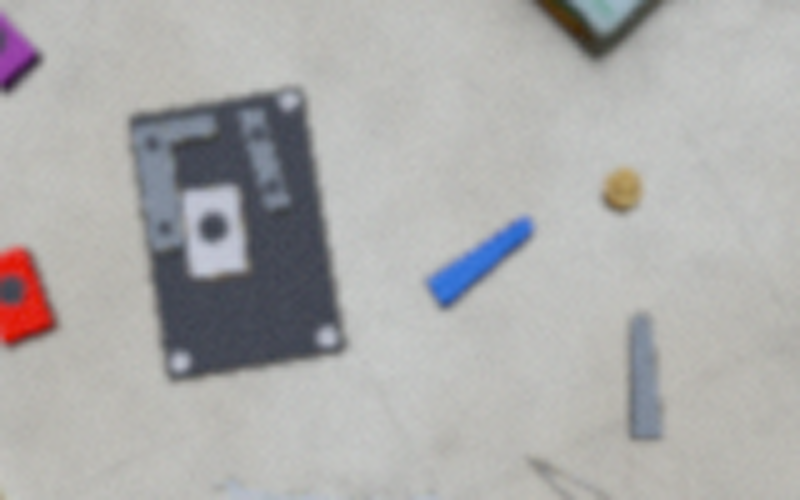

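View pics/sc0.png

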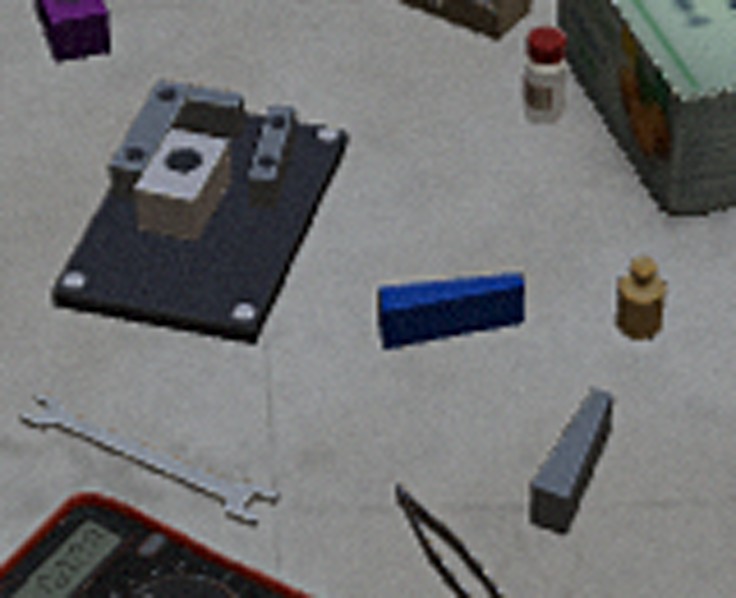

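The crops show these candidates:
- **Wedge:** steel-grey at top (319,235), blue at (287,212) and orange at (385,277). The grey one is meant. Its thin end points up in the image, and its straight side is on the left.
- **Block:** bare aluminium on the bed at (233,206), purple at (188,168) and red at (193,218). The aluminium one on the bed is meant.

Next I'll measure the poses.

```bash
cat > h.py <<'E'
import cv2,numpy as np
def ray(c,uv,z):
    uv=np.atleast_2d(uv).astype(float);K=c["intrinsics"];E=c["extrinsics"]
    d=np.c_[(uv[:,0]-K[0,2])/K[0,0],-(uv[:,1]-K[1,2])/K[1,1],-np.ones(len(uv))]@E[:3,:3].T
    o=E[:3,3]; return o+d*((z-o[2])/d[:,2])[:,None]
def blob(m,uv):
    n,l,st,ce=cv2.connectedComponentsWithStats(m.astype(np.uint8));i=l[uv[1],uv[0]]
    return (l==i) if i else None
def contour(m): 
    return max(cv2.findContours(m.astype(np.uint8),cv2.RETR_EXTERNAL,cv2.CHAIN_APPROX_NONE)[0],key=cv2.contourArea)[:,0]
E
python3 - <<'E'
from h import *
from scipy.spatial.transform import Rotation as R
print(R.from_euler('xyz',[-1.7746,1.569,-2.0894]).as_matrix().round(3))
for n in("top","side"):
    c=np.load(f"{n}0.npz");p=c["pixels"].astype(int);hsv=cv2.cvtColor(c["pixels"],cv2.COLOR_RGB2HSV)
    # depth check
    for uv in ([(233,206),(319,235),(250,230),(340,200)] if n=="top" else [(220,185),(304,250),(235,213),(280,240)]):
        K=c["intrinsics"];E=c["extrinsics"];D=c["depth"][uv[1],uv[0]]
        print(n,uv,p[uv[1],uv[0]],hsv[uv[1],uv[0]],(E[:3,:3]@(D*np.array([(uv[0]-K[0,2])/K[0,0],-(uv[1]-K[1,2])/K[1,1],-1]))+E[:3,3]).round(4))
E
```

```text
[[-0.001  0.31   0.951]
 [-0.002  0.951 -0.31 ]
 [-1.    -0.002 -0.   ]]
top (233, 206) [71 75 86] [112  44  86] [ 0.5057 -0.1569  0.0403]
top (319, 235) [131 140 154] [108  38 154] [ 0.4248 -0.4027  0.0272]
top (250, 230) [69 73 84] [112  46  84] [ 0.4401 -0.2042  0.0115]
top (340, 200) [195 197 196] [ 75   3 197] [ 0.5322 -0.4674 -0.0055]
side (220, 185) [31 36 45] [109  79  45] [ 0.5057 -0.1587  0.0396]
side (304, 250) [ 89  98 112] [108  52 112] [ 0.4118 -0.4058  0.024 ]
side (235, 213) [39 40 50] [117  56  50] [ 0.4631 -0.2187  0.0114]
side (280, 240) [139 145 143] [ 80  11 145] [ 4.393e-01 -3.399e-01 -2.000e-04]
```

```bash
cat >> h.py <<'E'
def line(P):
    v=cv2.fitLine(P.astype(np.float32),cv2.DIST_HUBER,0,0.01,0.01).ravel();return v[2:],v[:2]
def inter(a,b):
    t=np.linalg.solve(np.c_[a[1],-b[1]],b[0]-a[0]);return a[0]+t[0]*a[1]
def maskbg(c):  # not worktop: far from local worktop brightness, or coloured
    L=cv2.cvtColor(c["pixels"],cv2.COLOR_RGB2LAB).astype(int)
    return L
def holder(c,n):
    g=cv2.cvtColor(c["pixels"],cv2.COLOR_RGB2GRAY); seed={"top":(250,230),"side":(235,213)}[n]
    m=blob(g<(130 if n=="top" else 95),seed)
    ct=contour(m);P=ray(c,ct,0.012)[:,:2]*1000
    return m,P
E
python3 - <<'E'
from h import *
for n in("top","side"):
    c=np.load(f"{n}0.npz");g=cv2.cvtColor(c["pixels"],cv2.COLOR_RGB2GRAY)
    m,P=holder(c,n)
    r=cv2.minAreaRect(P.astype(np.float32));print(n,m.sum(),r,cv2.boxPoints(r).round(1).tolist())
    cv2.imwrite(f"pics/m{n}.png",cv2.resize((m*255).astype(np.uint8)[120:280,150:350],None,fx=3,fy=3))
E
```

```text
top 1511 ((509.2599792480469, -163.81320190429688), (159.677978515625, 103.9839859008789), 10.083312034606934) [[421.6000061035156, -126.5999984741211], [439.79998779296875, -229.0], [597.0, -201.0], [578.7999877929688, -98.5999984741211]]
side 1939 ((508.8302917480469, -165.13629150390625), (180.59767150878906, 113.66960906982422), 10.07368278503418) [[410.0, -125.0], [429.8999938964844, -236.89999389648438], [607.7000122070312, -205.3000030517578], [587.7999877929688, -93.4000015258789]]
```

View pics/mtop.png

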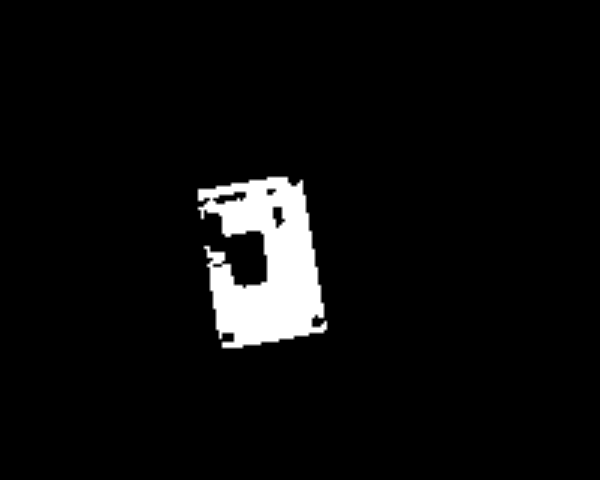

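View pics/mside.png

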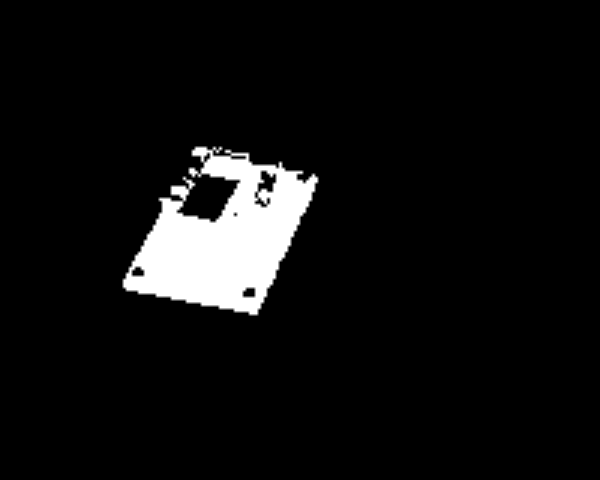

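```bash
cat >> h.py <<'E'
def cloud(c):
    D=c["depth"];v,u=np.nonzero(D>0);d=D[v,u];K=c["intrinsics"];E=c["extrinsics"]
    return (np.c_[(u-K[0,2])/K[0,0]*d,-(v-K[1,2])/K[1,1]*d,-d]@E[:3,:3].T+E[:3,3])*1000,np.c_[u,v]
YAW=np.radians(10.08)
RH=np.array([[np.cos(YAW),-np.sin(YAW)],[np.sin(YAW),np.cos(YAW)]])
OH=np.array([509.3,-163.8])-RH@[-5,2.5]
toH=lambda P:(P[:,:2]-OH)@RH
E
python3 - <<'E'
from h import *
print("OH",OH)
for n in("top","side"):
    c=np.load(f"{n}0.npz");P,uv=cloud(c);H=toH(P);z=P[:,2]
    q=lambda a:np.percentile(a,[0,3,97,100]).round(1)
    inb=(abs(H[:,0]+5)<90)&(abs(H[:,1]-2.5)<62)
    print(n,"table z",np.median(z[(abs(H[:,0]+5)<150)&(abs(H[:,1]-2.5)<150)&~inb]))
    for nm,k in dict(bed=inb&(abs(z-11.5)<2.5),block=inb&(abs(z-40)<2.5),fence=inb&(abs(z-32)<2.5)&(H[:,1]<-5),jaw=inb&(abs(z-34)<2.5)&(H[:,1]>28),stop=inb&(abs(z-34)<2.5)&(H[:,1]<28)&(H[:,1]>0)&(H[:,0]>44)).items():
        if k.sum()<4: print(nm,k.sum());continue
        r=cv2.minAreaRect(H[k].astype(np.float32));print(nm,k.sum(),"x",q(H[k,0]),"y",q(H[k,1]),"zmed",np.median(z[k]).round(1),[np.round(t,1) for t in r])
    w=(abs(P[:,0]-425)<60)&(abs(P[:,1]+403)<50)
    k=w&(abs(z-26)<3); r=cv2.minAreaRect(P[k,:2].astype(np.float32));print("wedge",k.sum(),np.median(z[k]),r,cv2.boxPoints(r).round(1).tolist())
    # colour contour
    L=c["pixels"].astype(int); g=cv2.cvtColor(c["pixels"],cv2.COLOR_RGB2GRAY)
    if n=="top":
        m=blob(g<170,(319,235)); ct=contour(m);Q=ray(c,ct,0.026)[:,:2]*1000;r=cv2.minAreaRect(Q.astype(np.float32));print("wedge colour",m.sum(),r,cv2.boxPoints(r).round(1).tolist())
        tri=cv2.approxPolyDP(Q.astype(np.float32).reshape(-1,1,2),4,True);print(tri[:,0].round(1).tolist())
        # edges left/right per row
        for y in range(222,249):
            xs=np.nonzero(m[y])[0]
            if len(xs): print(y,ray(c,[(xs[0]-.5,y),(xs[-1]+.5,y)],.026)[:,:2].ravel().round(4)*1000,end=" ; ")
    s=blob(g<(130 if n=="top" else 60),(233,206) if n=="top" else (220,184))
    v,u=np.nonzero(s);print("spot",s.sum(),u.mean(),v.mean(),toH(ray(c,[(u.mean(),v.mean())],.040)*1000).round(1))
E
```

```text
OH [ 514.66037932 -165.38629554]
top table z 0.8773370743704323
bed 803 x [-83.4 -80.4  72.4  76.2] y [-51.3 -48.5  51.4  62.1] zmed 11.8 [array([-3.6,  5.4]), array([159.9, 113.1]), np.float64(0.3)]
block 149 x [-32.3 -29.6  50.4  58.8] y [-24.7  -4.9  43.4  46.6] zmed 39.9 [array([13.4, 10.6]), array([92. , 70.5]), np.float64(1.7)]
fence 63 x [ 2.3  3.  57.6 62.6] y [-32.8 -31.9 -14.2  -5.4] zmed 32.9 [array([ 30.8, -24.2]), array([25.4, 62.1]), np.float64(78.0)]
jaw 116 x [-11.5  -8.9  61.4  63.1] y [28.5 29.  48.4 48.8] zmed 34.3 [array([25.8, 38.7]), array([74.7, 20.2]), np.float64(0.2)]
stop 33 x [51.  51.5 62.5 62.5] y [ 1.2  2.7 26.8 27.1] zmed 34.3 [array([56.7, 14.2]), array([11.3, 25.8]), np.float64(2.9)]
wedge 83 26.14805222948524 ((426.0079345703125, -400.5475158691406), (66.60720825195312, 16.702898025512695), 4.979066848754883) [[392.1000061035156, -395.1000061035156], [393.6000061035156, -411.79998779296875], [459.8999938964844, -406.0], [458.5, -389.29998779296875]]
wedge colour 188 ((425.0059814453125, -399.95660400390625), (22.71295928955078, 74.5988540649414), 89.
[... 1751 characters left out ...]
6  59. ] y [-34.2 -33.4  -5.6  -5.2] zmed 31.4 [array([ 23. , -20.2]), array([28.8, 72.1]), np.float64(89.0)]
jaw 140 x [-14.4 -12.5  58.4  59.5] y [28.3 28.9 47.2 48.1] zmed 33.6 [array([22.5, 38.2]), array([19.9, 74. ]), np.float64(90.0)]
stop 37 x [46.6 47.3 61.5 61.7] y [ 0.1  0.5 27.  27.5] zmed 33.0 [array([54.3, 13.6]), array([27.4, 14.7]), np.float64(88.5)]
wedge 169 25.33348531597546 ((423.26727294921875, -404.4590148925781), (17.83765983581543, 71.98026275634766), 87.98955535888672) [[387.0, -412.1000061035156], [458.8999938964844, -414.6000061035156], [459.5, -396.79998779296875], [387.6000061035156, -394.29998779296875]]
spot 26 219.53846153846155 184.46153846153845 [[-6.6  9.6]]
```

servo_tool --plan '[{"hand": 1,"offset": [0.37,-0.92,0],"spin": 0.625},{"hand": 1,"offset": [0.37,-0.92,0],"spin": 0.625},{"hand": 1,"offset": [0.37,-0.92,0],"spin": 0.625},{"hand": 1,"offset": [0.37,-0.92,0],"spin": 0.625},{"hand": 1,"offset": [0.37,-0.92,0],"spin": 0.625},{"hand": 1,"offset": [0.37,-0.92,0],"spin": 0.625},{"hand": 1,"offset": [0.37,-0.92,0],"spin": 0.625},{"hand": 1,"offset": [0.37,-0.92,0],"spin": 0.625},{"hand": 1,"offset": [0.37,-0.92,0],"spin": 0.625},{"hand": 1,"offset": [0.37,-0.92,0],"spin": 0.625},{"hand": 1,"offset": [0.37,-0.92,0],"spin": 0.625},{"hand": 1,"offset": [0.37,-0.92,0],"spin": 0.625}]'

```text
clock: 1.3
tcp_pos: [0.3902, -0.0255, 0.2187]
orientation: [0.27, 1.57, 0.446]
wrist_force: [0.9, 1.2, 0.0]
finger_gap: 0.023
```

servo_tool --plan '[{"hand": 1,"offset": [0.077,-0.19,0],"spin": 0},{"hand": 1,"offset": [0.077,-0.19,0],"spin": 0},{"hand": 1,"offset": [0.077,-0.19,0],"spin": 0},{"hand": 1,"offset": [0.077,-0.19,-0.15],"spin": 0},{"hand": 1,"offset": [0.077,-0.19,-0.15],"spin": 0},{"hand": 1,"offset": [0.077,-0.19,-0.15],"spin": 0},{"hand": 1,"offset": [0.077,-0.19,-0.15],"spin": 0}]'

```text
clock: 2.0
tcp_pos: [0.4458, -0.1648, 0.1033]
orientation: [2.379, 1.564, 2.554]
wrist_force: [-0.2, 0.2, -0.3]
finger_gap: 0.001
```

```bash
python3 - <<'E'
from h import *
from workcell import *
OH[:]=[513.5,-166]
s=read_state();print(s["clock"],s["tcp_pos"].round(4),toH(s["tcp_pos"][None]*1000),s["wrist_force"])
c=camera("side");cv2.imwrite("pics/s1.png",cv2.resize(c["pixels"][120:280,130:330,::-1],None,fx=3.7,fy=3.7,interpolation=cv2.INTER_CUBIC))
E
```

```text
2.0 [ 0.4458 -0.1648  0.1033] [[-66.46902076  13.05486065]] [-0.17330509  0.22111043 -0.28904852]
```

View pics/s1.png

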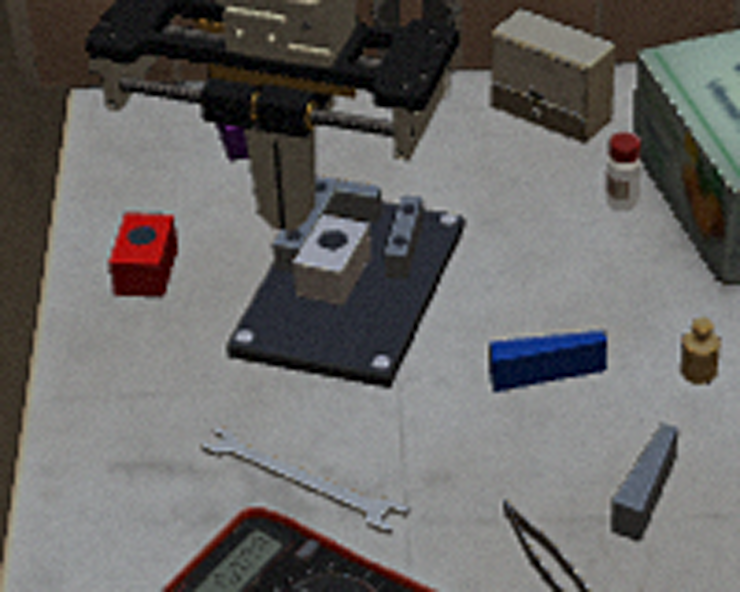

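servo_tool --plan '[{"hand": 1,"offset": [0.001,-0.005,-0.06],"spin": 0},{"hand": 1,"offset": [0.001,-0.005,-0.105],"spin": 0},{"hand": 1,"offset": [0.001,-0.005,-0.105],"spin": 0},{"hand": 1,"offset": [0.001,-0.005,-0.105],"spin": 0}]'

```text
clock: 2.45
tcp_pos: [0.4495, -0.17, 0.0288]
orientation: [-0.762, 1.57, -0.585]
wrist_force: [0.2, 0.2, -0.1]
finger_gap: 0.004
```

```bash
python3 - <<'E'
from h import *
from workcell import *
OH[:]=[513.5,-166]
s=read_state();print(s["clock"],s["tcp_pos"].round(4),toH(s["tcp_pos"][None]*1000),s["wrist_force"])
c=camera("side");cv2.imwrite("pics/s2.png",cv2.resize(c["pixels"][150:250,160:300,::-1],None,fx=5,fy=5,interpolation=cv2.INTER_CUBIC))
E
```

```text
2.45 [ 0.4495 -0.17    0.0288] [[-63.72141308   7.28932941]] [ 0.20390374  0.18240509 -0.0551873 ]
```

View pics/s2.png

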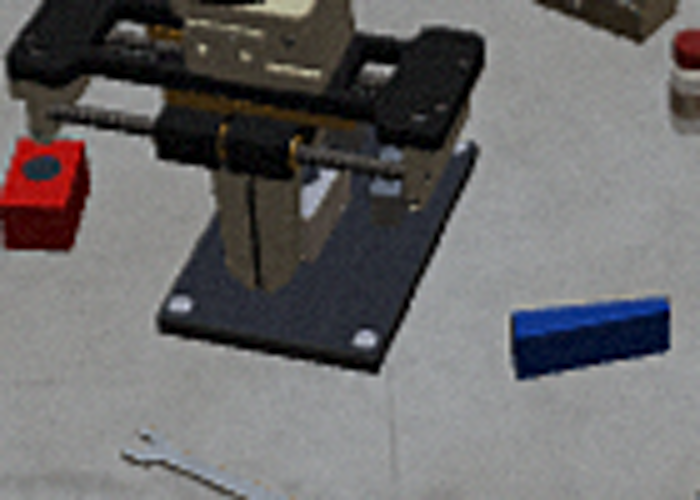

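servo_tool --plan '[{"hand": 1,"offset": [0.01,0.005,-0.003],"spin": 0},{"hand": 1,"offset": [0.02,0.007,-0.005],"spin": 0},{"hand": 1,"offset": [0.03,0.009,-0.005],"spin": 0},{"hand": 1,"offset": [0.038,0.01,-0.005],"spin": 0},{"hand": 1,"offset": [0.044,0.011,-0.005],"spin": 0},{"hand": 1,"offset": [0.05,0.012,-0.005],"spin": 0},{"hand": 1,"offset": [0.056,0.0135,-0.005],"spin": 0},{"hand": 1,"offset": [0.06,0.0142,-0.005],"spin": 0},{"hand": 1,"offset": [0.064,0.015,-0.005],"spin": 0},{"hand": 1,"offset": [0.064,0.015,-0.005],"spin": 0}]'

```text
clock: 3.5
tcp_pos: [0.4973, -0.1584, 0.0236]
orientation: [-0.242, 1.57, -0.066]
wrist_force: [1.1, -0.1, -0.3]
finger_gap: 0.004
```

```bash
python3 - <<'E'
from h import *
from workcell import *
OH[:]=[513.5,-166]
s=read_state();print(s["clock"],s["tcp_pos"].round(4),toH(s["tcp_pos"][None]*1000),s["wrist_force"])
c=camera("side");cv2.imwrite("pics/s3.png",cv2.resize(c["pixels"][150:250,160:300,::-1],None,fx=5,fy=5,interpolation=cv2.INTER_CUBIC))
E
```

```text
3.5 [ 0.4973 -0.1584  0.0236] [[-14.63088535  10.34212115]] [ 1.07829621 -0.13006119 -0.29704008]
```

View pics/s3.png

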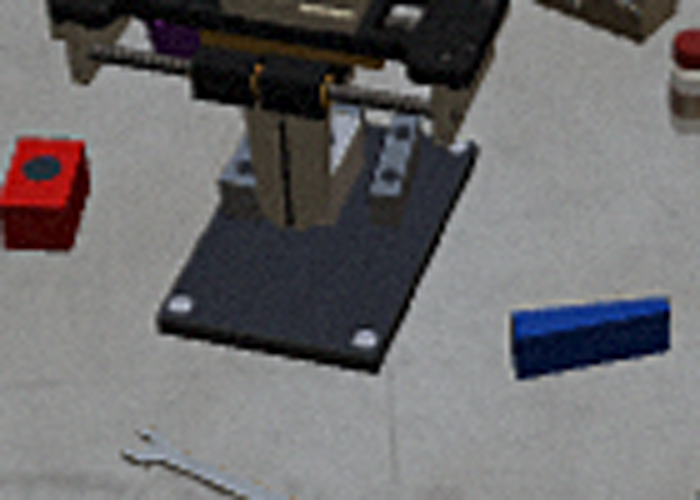

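servo_tool --plan '[{"hand": 1,"offset": [0.003,0.0005,0],"spin": 0},{"hand": 1,"offset": [0.006,0.001,0],"spin": 0},{"hand": 1,"offset": [0.006,0.001,0],"spin": 0}]'

```text
clock: 3.85
tcp_pos: [0.5015, -0.1576, 0.0237]
orientation: [-0.124, 1.57, 0.052]
wrist_force: [-0.5, -0.8, -0.0]
finger_gap: 0.004
```

servo_tool --plan '[{"hand": 1,"offset": [0.0013,0.0002,0],"spin": 0},{"hand": 1,"offset": [0.0026,0.0005,0],"spin": 0},{"hand": 1,"offset": [0.0026,0.0005,0],"spin": 0}]'

```text
clock: 4.15
tcp_pos: [0.5033, -0.1572, 0.0237]
orientation: [-0.342, 1.571, -0.166]
wrist_force: [0.5, -0.1, 0.6]
finger_gap: 0.006
```

servo_tool --plan '[{"hand": 1,"offset": [0.002,0.0004,0],"spin": 0},{"hand": 1,"offset": [0.002,0.0004,0],"spin": 0}]'

```text
clock: 4.35
tcp_pos: [0.5041, -0.157, 0.0237]
orientation: [2.991, 1.57, -3.116]
wrist_force: [-3.7, -1.0, 1.8]
finger_gap: 0.01
```

servo_tool --plan '[{"hand": 1,"offset": [0.002,0.0004,0],"spin": 0},{"hand": 1,"offset": [0.002,0.0004,0],"spin": 0}]'

```text
clock: 4.55
tcp_pos: [0.5041, -0.1569, 0.0237]
orientation: [3.016, 1.567, -3.091]
wrist_force: [-9.0, -3.1, 5.7]
finger_gap: 0.003
```

```bash
python3 - <<'E'
from h import *
from workcell import *
OH[:]=[513.5,-166]
s=read_state();print(s["clock"],s["tcp_pos"].round(4),toH(s["tcp_pos"][None]*1000),s["wrist_force"])
for n in("side","top"):
    c=camera(n);np.savez(n+"4.npz",**c);a=c["pixels"][140:240,160:300,::-1]
    cv2.imwrite(f"pics/{n}4.png",cv2.resize(a,None,fx=5,fy=5,interpolation=cv2.INTER_CUBIC))
E
```

```text
4.55 [ 0.5041 -0.1569  0.0237] [[-7.63972145 10.56009603]] [-9.04987553 -3.14871371  5.72092127]
```

View pics/side4.png

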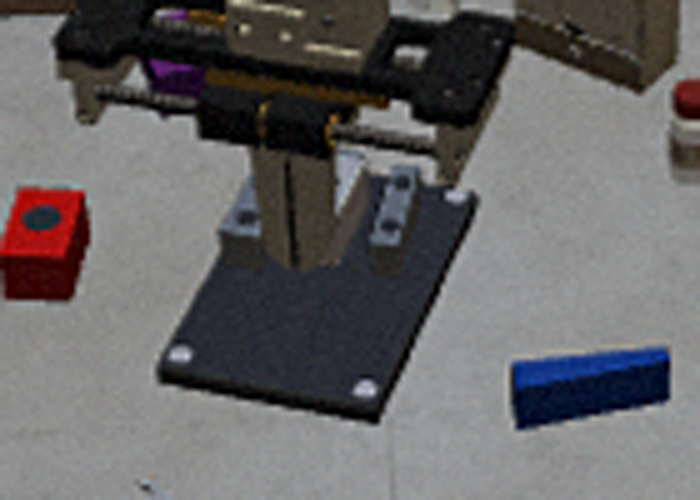

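servo_tool --plan '[{"hand": 1,"offset": [-0.02,-0.0035,0],"spin": 0},{"hand": 1,"offset": [-0.04,-0.007,0],"spin": 0},{"hand": 1,"offset": [-0.05,-0.01,0.06],"spin": 0},{"hand": 0.5,"offset": [-0.05,-0.02,0.12],"spin": 0},{"hand": 0.5,"offset": [-0.09,-0.1,0.15],"spin": -0.23},{"hand": 0.5,"offset": [-0.11,-0.16,0.15],"spin": -0.23},{"hand": 0.5,"offset": [-0.14,-0.22,0.15],"spin": -0.23},{"hand": 0.5,"offset": [-0.14,-0.327,0.15],"spin": -0.23},{"hand": 0.5,"offset": [-0.14,-0.327,0.15],"spin": -0.23},{"hand": 0.5,"offset": [-0.14,-0.327,0.15],"spin": -0.23},{"hand": 0.5,"offset": [-0.14,-0.327,0.13],"spin": -0.23}]'

```text
clock: 5.75
tcp_pos: [0.402, -0.4045, 0.1226]
orientation: [-0.809, 1.566, -0.816]
wrist_force: [0.3, 0.4, -0.5]
finger_gap: 0.496
```

```bash
python3 - <<'E'
from h import *
from workcell import *
s=read_state();print(s["clock"],s["tcp_pos"].round(4),s["orientation"],s["finger_gap"])
for n in("side","top"):
    c=camera(n);np.savez(n+"5.npz",**c);a=c["pixels"][140:280,160:360,::-1]
    cv2.imwrite(f"pics/{n}5.png",cv2.resize(a,None,fx=4,fy=4,interpolation=cv2.INTER_CUBIC))
E
```

```text
5.75 [ 0.402  -0.4045  0.1226] [-0.80889387  1.56596982 -0.81609385] 0.4964157706789114
```

View pics/side5.png

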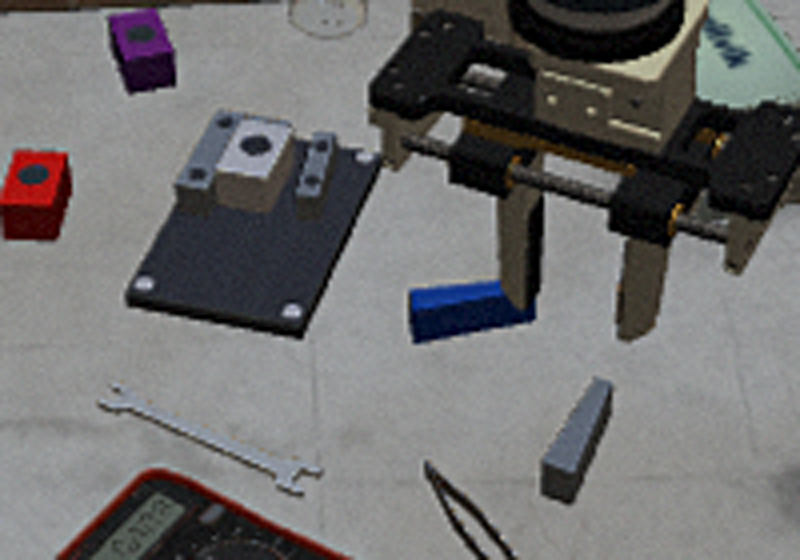

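View pics/top5.png

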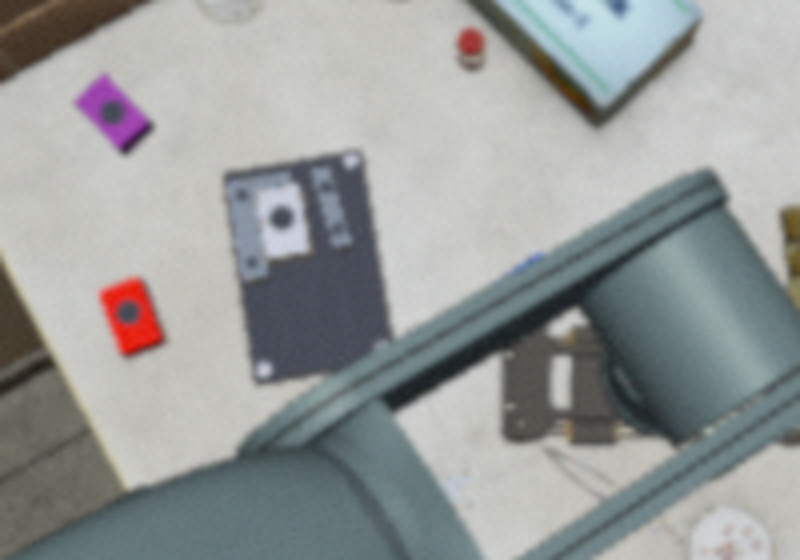

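servo_tool --plan '[{"hand": 0.5,"offset": [-0.003,0.002,-0.06],"spin": 0},{"hand": 0.5,"offset": [-0.003,0.002,-0.1],"spin": 0},{"hand": 0.5,"offset": [-0.003,0.002,-0.14],"spin": 0},{"hand": 0.5,"offset": [-0.003,0.002,-0.154],"spin": 0},{"hand": 0.5,"offset": [-0.003,0.002,-0.154],"spin": 0},{"hand": 0.5,"offset": [-0.003,0.002,-0.154],"spin": 0}]'

```text
clock: 6.45
tcp_pos: [0.3997, -0.4008, 0.007]
orientation: [-0.913, 1.569, -0.917]
wrist_force: [0.1, 0.3, 0.8]
finger_gap: 0.503
```

```bash
python3 - <<'E'
from h import *
from workcell import *
s=read_state();print(s["clock"],s["tcp_pos"].round(4),s["orientation"],s["finger_gap"],s["wrist_force"])
c=camera("side");a=c["pixels"][200:280,250:350,::-1]
cv2.imwrite(f"pics/side6.png",cv2.resize(a,None,fx=6,fy=6,interpolation=cv2.INTER_CUBIC))
E
```

```text
6.45 [ 0.3997 -0.4008  0.007 ] [-0.91274637  1.56900746 -0.91672827] 0.5029971847955824 [0.08825743 0.28176574 0.76288021]
```

View pics/side6.png

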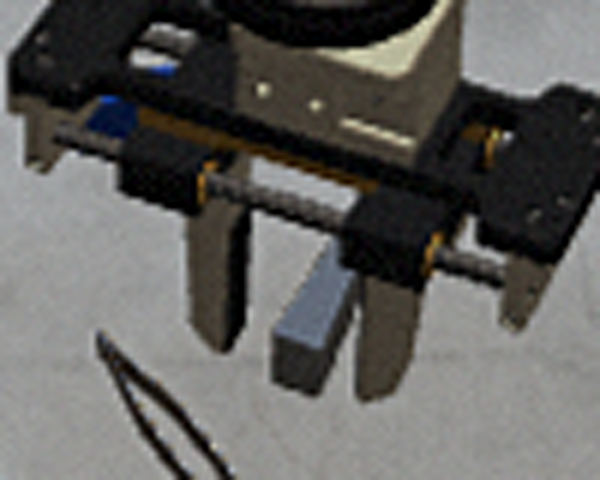

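servo_tool --plan '[{"hand": 0.6,"offset": [0,-0.003,0],"spin": 0},{"hand": 1,"offset": [0,-0.003,0],"spin": 0},{"hand": 1,"offset": [0,-0.003,0],"spin": 0},{"hand": 1,"offset": [0,-0.003,0],"spin": 0},{"hand": 1,"offset": [0,-0.003,0],"spin": 0},{"hand": 1,"offset": [0,-0.003,0],"spin": 0}]' --force 40

```text
clock: 7.1
tcp_pos: [0.3989, -0.4027, 0.0061]
orientation: [-0.992, 1.571, -0.996]
wrist_force: [-0.8, 1.3, 3.7]
finger_gap: 0.187
```

servo_tool --plan '[{"hand": 1,"offset": [0,0,0.02],"spin": 0},{"hand": 1,"offset": [0,0,0.06],"spin": 0},{"hand": 1,"offset": [0,0,0.1],"spin": 0},{"hand": 1,"offset": [0,0,0.1],"spin": 0}]'

```text
clock: 7.5
tcp_pos: [0.4004, -0.4049, 0.0842]
orientation: [-0.992, 1.564, -0.996]
wrist_force: [-0.2, 0.1, -1.7]
finger_gap: 0.194
```

```bash
python3 - <<'E'
from h import *
from workcell import *
s=read_state();print(s["clock"],s["tcp_pos"].round(4),s["orientation"],s["finger_gap"],s["finger_gap"]*93,s["wrist_force"])
c=camera("side");np.savez("side7.npz",**c);a=c["pixels"][170:270,250:370,::-1]
cv2.imwrite(f"pics/side7.png",cv2.resize(a,None,fx=6,fy=6,interpolation=cv2.INTER_CUBIC))
E
```

```text
7.5 [ 0.4004 -0.4049  0.0842] [-0.99151205  1.56365963 -0.99599983] 0.19375542244474986 18.019254287361736 [-0.24190685  0.14594394 -1.74149896]
```

View pics/side7.png

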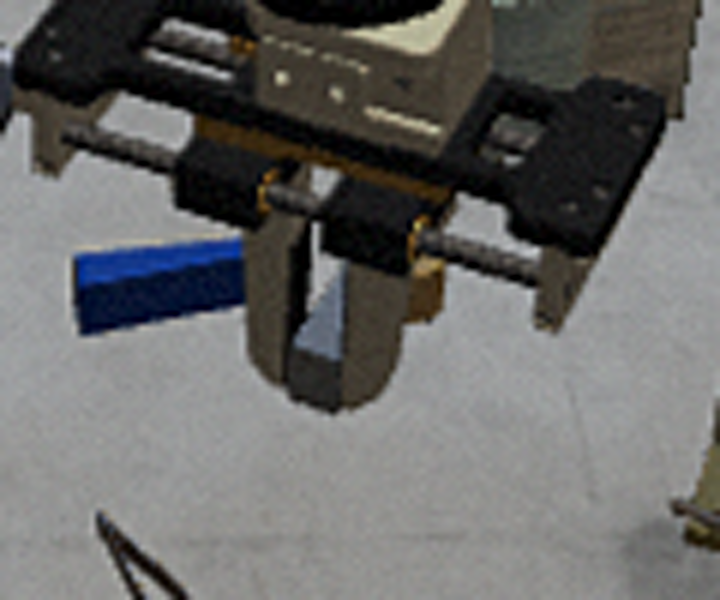

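servo_tool --plan '[{"hand": 1,"offset": [0.02,0.06,0],"spin": 0.08},{"hand": 1,"offset": [0.04,0.12,0],"spin": 0.16},{"hand": 1,"offset": [0.06,0.18,0],"spin": 0.233},{"hand": 1,"offset": [0.07,0.24,0],"spin": 0.233},{"hand": 1,"offset": [0.077,0.287,0],"spin": 0.233},{"hand": 1,"offset": [0.077,0.287,0],"spin": 0.233},{"hand": 1,"offset": [0.077,0.287,0],"spin": 0.233}]'

```text
clock: 8.25
tcp_pos: [0.456, -0.1863, 0.0794]
orientation: [2.505, 1.569, 2.686]
wrist_force: [1.0, -0.3, -1.5]
finger_gap: 0.189
```

```bash
python3 - <<'E'
from h import *
from workcell import *
OH[:]=[513.5,-166]
s=read_state();print(s["clock"],s["tcp_pos"].round(4),toH(s["tcp_pos"][None]*1000),s["orientation"],s["finger_gap"]*93,s["wrist_force"])
for n in("side","top"):
    c=camera(n);np.savez(n+"8.npz",**c);a=c["pixels"][140:260,170:330,::-1]
    cv2.imwrite(f"pics/{n}8.png",cv2.resize(a,None,fx=5,fy=5,interpolation=cv2.INTER_CUBIC))
E
```

```text
8.25 [ 0.456  -0.1863  0.0794] [[-60.17846581  -9.89803156]] [2.50530021 1.56858858 2.68604739] 17.56639766269828 [ 1.02895788 -0.27562521 -1.53074609]
```

View pics/side8.png

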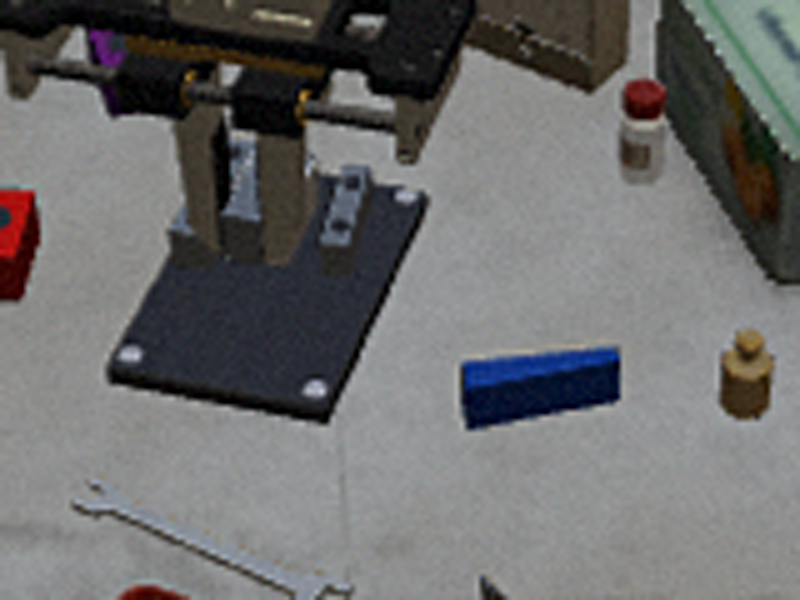

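View pics/top8.png

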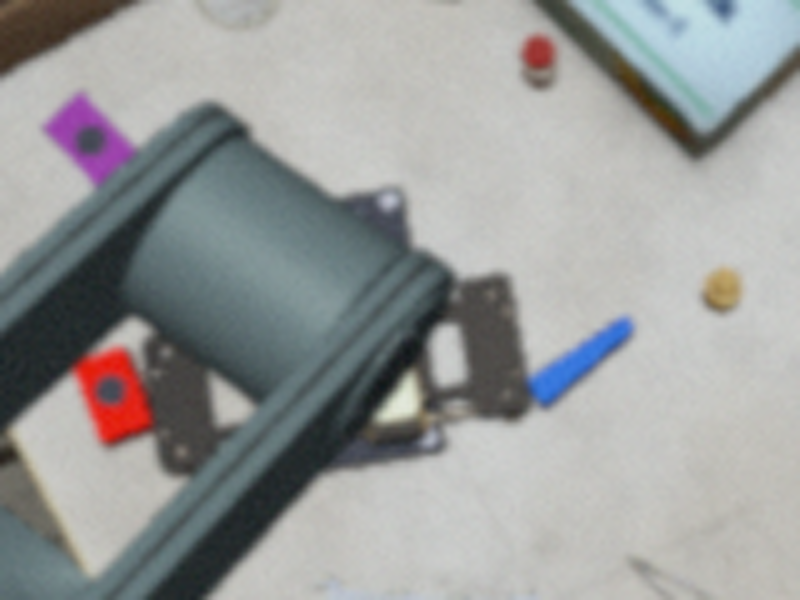

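servo_tool --plan '[{"hand": 1,"offset": [0.021,0,-0.02],"spin": 0.033},{"hand": 1,"offset": [0.021,0,-0.03],"spin": 0.033},{"hand": 1,"offset": [0.021,0,-0.03],"spin": 0.033},{"hand": 1,"offset": [0.021,0,-0.03],"spin": 0.033}]'

```text
clock: 8.75
tcp_pos: [0.4715, -0.1879, 0.0578]
orientation: [2.465, 1.569, 2.668]
wrist_force: [-0.7, 0.3, -1.9]
finger_gap: 0.193
```

```bash
python3 - <<'E'
from h import *
from workcell import *
OH[:]=[513.5,-166]
s=read_state();print(s["clock"],s["tcp_pos"].round(4),toH(s["tcp_pos"][None]*1000),s["orientation"],s["finger_gap"]*93,s["wrist_force"])
for n in("side",):
    c=camera(n);np.savez(n+"9.npz",**c);a=c["pixels"][140:260,170:330,::-1]
    cv2.imwrite(f"pics/{n}9.png",cv2.resize(a,None,fx=5,fy=5,interpolation=cv2.INTER_CUBIC))
E
```

```text
8.75 [ 0.4715 -0.1879  0.0578] [[-45.18292353 -14.18385535]] [2.4652199  1.56922747 2.66806875] 17.986433988939027 [-0.66437691  0.33267822 -1.85364993]
```

View pics/side9.png

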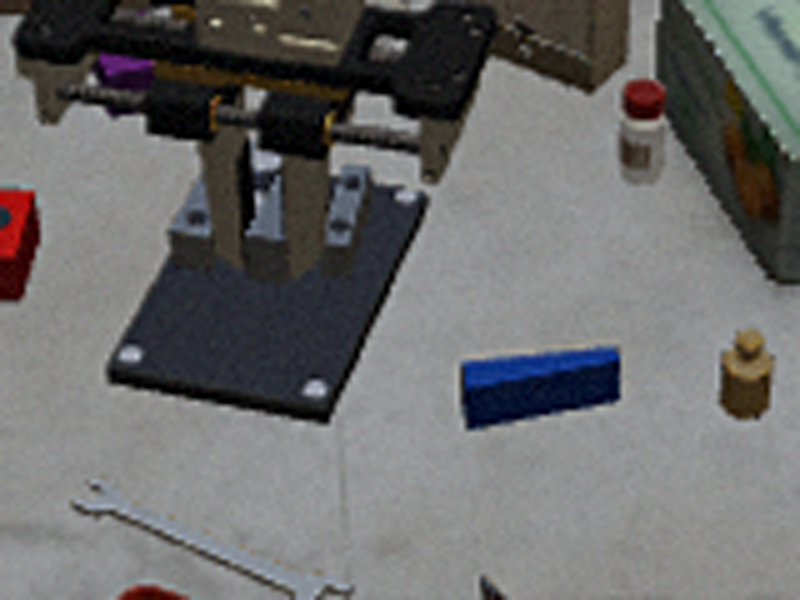

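servo_tool --plan '[{"hand": 1,"offset": [0.001,0,-0.012],"spin": 0},{"hand": 1,"offset": [0.001,0,-0.022],"spin": 0},{"hand": 1,"offset": [0.001,0,-0.032],"spin": 0},{"hand": 1,"offset": [0.001,0,-0.032],"spin": 0}]'

```text
clock: 9.2
tcp_pos: [0.4721, -0.1867, 0.0329]
orientation: [2.352, 1.568, 2.556]
wrist_force: [-0.6, 0.4, -1.6]
finger_gap: 0.19
```

servo_tool --plan '[{"hand": 1,"offset": [0,0,-0.01],"spin": 0},{"hand": 1,"offset": [0,0,-0.017],"spin": 0},{"hand": 1,"offset": [0,0,-0.018],"spin": 0},{"hand": 1,"offset": [0,0,-0.018],"spin": 0}]'

```text
clock: 9.6
tcp_pos: [0.473, -0.1873, 0.0204]
orientation: [2.312, 1.57, 2.517]
wrist_force: [-0.2, -0.2, -2.5]
finger_gap: 0.186
```

```bash
python3 - <<'E'
from h import *
from workcell import *
OH[:]=[513.5,-166]
s=read_state();print(s["clock"],s["tcp_pos"].round(4),toH(s["tcp_pos"][None]*1000),s["orientation"],s["finger_gap"]*93,s["wrist_force"],s["ft_torque"])
for n in("side",):
    c=camera(n);np.savez(n+"10.npz",**c);a=c["pixels"][140:260,170:330,::-1]
    cv2.imwrite(f"pics/{n}10.png",cv2.resize(a,None,fx=5,fy=5,interpolation=cv2.INTER_CUBIC))
E
```

```text
9.6 [ 0.473  -0.1873  0.0204] [[-43.58244339 -13.87833525]] [2.31236378 1.57028602 2.51672788] 17.303996003799032 [-0.22511004 -0.2047843  -2.54324498] [-0.01085008  0.07240726  0.05471784]
```

View pics/side10.png

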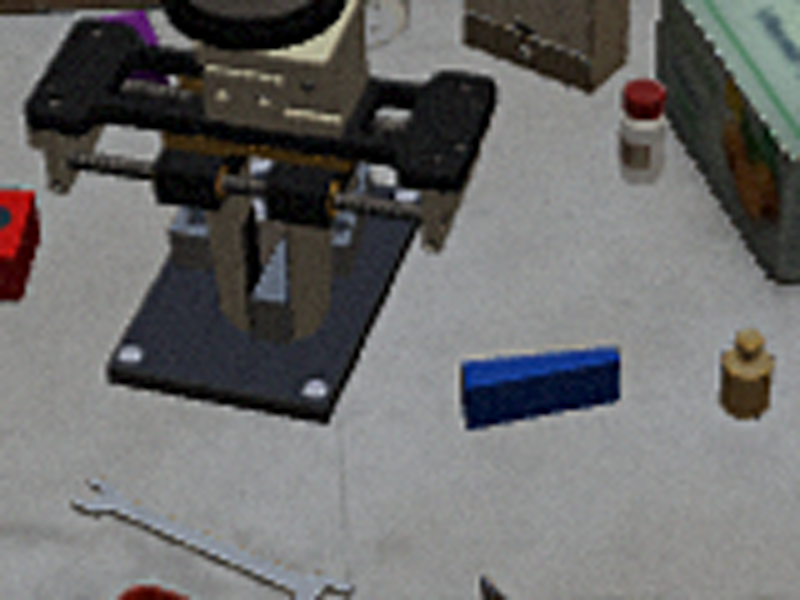

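servo_tool --plan '[{"hand": 1,"offset": [0,0,-0.0015],"spin": 0},{"hand": 1,"offset": [0,0,-0.0015],"spin": 0}]'

```text
clock: 9.85
tcp_pos: [0.4732, -0.1874, 0.0197]
orientation: [-0.854, 1.57, -0.649]
wrist_force: [-0.2, -0.3, -2.0]
finger_gap: 0.191
```

servo_tool --plan '[{"hand": 1,"offset": [0,0,-0.0015],"spin": 0},{"hand": 1,"offset": [0,0,-0.0015],"spin": 0}]'

```text
clock: 10.05
tcp_pos: [0.4731, -0.1874, 0.0184]
orientation: [-1.009, 1.571, -0.805]
wrist_force: [-0.1, 1.1, -2.4]
finger_gap: 0.193
```

servo_tool --plan '[{"hand": 1,"offset": [0,0,-0.0012],"spin": 0},{"hand": 1,"offset": [0,0,-0.0012],"spin": 0}]'

```text
clock: 10.25
tcp_pos: [0.4732, -0.1875, 0.018]
orientation: [-0.994, 1.571, -0.789]
wrist_force: [-0.8, 0.9, 4.5]
finger_gap: 0.193
```

servo_tool --plan '[{"hand": 1,"offset": [0,0,-0.0008],"spin": 0},{"hand": 1,"offset": [0,0,-0.0008],"spin": 0}]'

```text
clock: 10.45
tcp_pos: [0.4732, -0.1875, 0.018]
orientation: [-0.992, 1.57, -0.787]
wrist_force: [-3.2, 1.5, 9.0]
finger_gap: 0.189
```

servo_tool --plan '[{"hand": 0.6,"offset": [0,0,0.001],"spin": 0},{"hand": 0.6,"offset": [0,0,0.001],"spin": 0},{"hand": 0.6,"offset": [0,0,0.001],"spin": 0},{"hand": 0.6,"offset": [0,0,0.05],"spin": 0},{"hand": 0.6,"offset": [0,0,0.1],"spin": 0},{"hand": 1,"offset": [-0.06,-0.011,0.1],"spin": 0},{"hand": 1,"offset": [-0.1,-0.06,0.1],"spin": 0},{"hand": 1,"offset": [-0.1,-0.12,0.1],"spin": 0},{"hand": 1,"offset": [-0.1,-0.18,0.1],"spin": 0},{"hand": 1,"offset": [-0.1,-0.2,0.1],"spin": 0}]'

```text
clock: 11.45
tcp_pos: [0.3982, -0.342, 0.0923]
orientation: [-1.307, 1.567, -1.105]
wrist_force: [0.3, 0.7, 0.1]
finger_gap: 0.029
```

```bash
python3 - <<'E'
from h import *
from workcell import *
OH[:]=[513.5,-166]
s=read_state();print(s["clock"],s["tcp_pos"].round(4),toH(s["tcp_pos"][None]*1000),s["orientation"],s["wrist_force"])
for n in("side","top"):
    c=camera(n);np.savez(n+"11.npz",**c);a=c["pixels"][150:250,180:300,::-1]
    cv2.imwrite(f"pics/{n}11.png",cv2.resize(a,None,fx=6,fy=6,interpolation=cv2.INTER_CUBIC))
E
```

```text
11.45 [ 0.3982 -0.342   0.0923] [[-144.34400165 -153.07146752]] [-1.30703067  1.5673395  -1.10545423] [0.25035161 0.67998054 0.08186858]
```

View pics/side11.png

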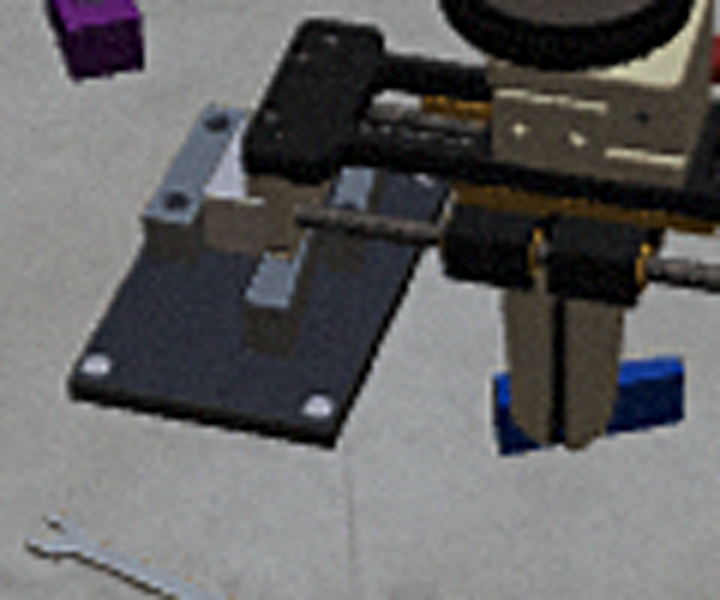

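View pics/top11.png

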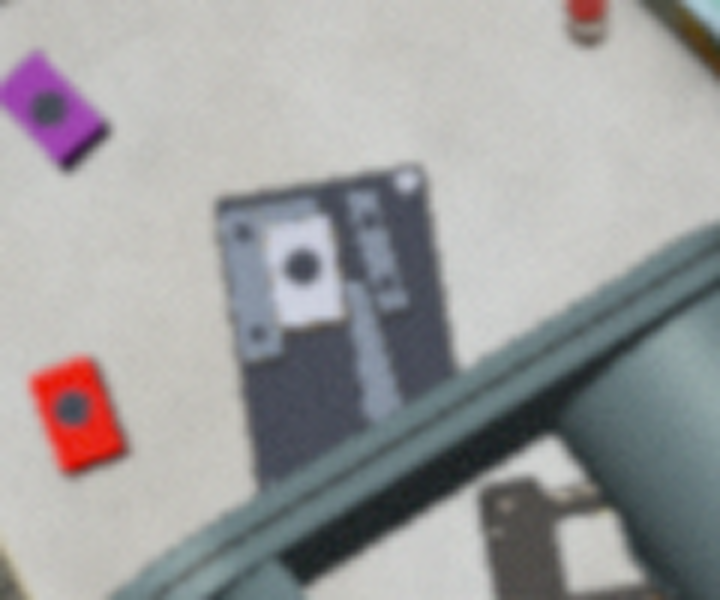

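servo_tool --plan '[{"hand": 1,"offset": [0.02,0.06,0],"spin": -0.033},{"hand": 1,"offset": [0.035,0.12,0],"spin": -0.033},{"hand": 1,"offset": [0.05,0.18,0],"spin": -0.033},{"hand": 1,"offset": [0.0515,0.2,0],"spin": -0.033},{"hand": 1,"offset": [0.0515,0.2,0],"spin": -0.033},{"hand": 1,"offset": [0.0515,0.2,-0.05],"spin": -0.033},{"hand": 1,"offset": [0.0515,0.2,-0.095],"spin": -0.033},{"hand": 1,"offset": [0.0515,0.2,-0.095],"spin": -0.033},{"hand": 1,"offset": [0.0515,0.2,-0.095],"spin": -0.033}]'

```text
clock: 12.45
tcp_pos: [0.4363, -0.1878, 0.0207]
orientation: [2.432, 1.569, 2.61]
wrist_force: [-0.2, -0.1, 1.1]
finger_gap: 0.0
```

```bash
python3 - <<'E'
from h import *
from workcell import *
OH[:]=[513.5,-166]
s=read_state();print(s["clock"],s["tcp_pos"].round(4),toH(s["tcp_pos"][None]*1000),s["orientation"],s["wrist_force"])
for n in("side",):
    c=camera(n);np.savez(n+"12.npz",**c);a=c["pixels"][150:250,180:300,::-1]
    cv2.imwrite(f"pics/{n}12.png",cv2.resize(a,None,fx=6,fy=6,interpolation=cv2.INTER_CUBIC))
E
```

```text
12.45 [ 0.4363 -0.1878  0.0207] [[-79.83182628  -7.91306955]] [2.43240426 1.56907805 2.61030454] [-0.22857254 -0.07887932  1.08552559]
```

View pics/side12.png

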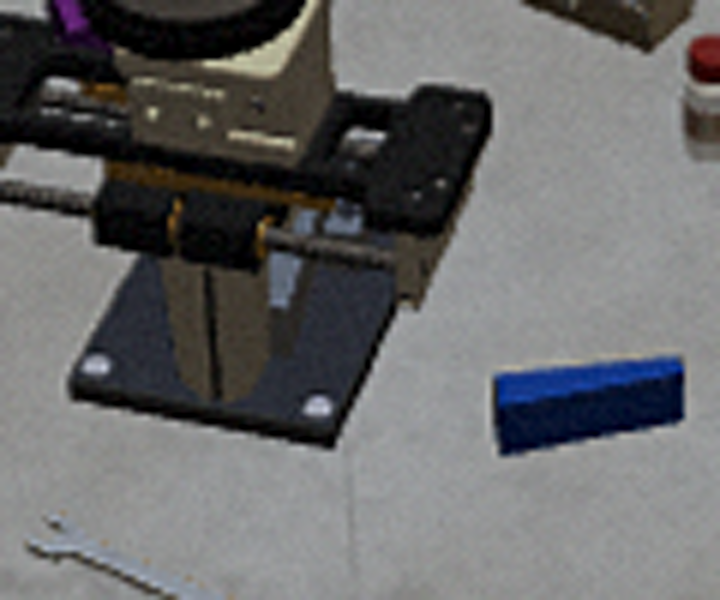

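servo_tool --plan '[{"hand": 1,"offset": [0.001,-0.006,-0.001],"spin": 0},{"hand": 1,"offset": [0.011,-0.004,-0.001],"spin": 0},{"hand": 1,"offset": [0.021,-0.0023,-0.001],"spin": 0},{"hand": 1,"offset": [0.028,-0.001,-0.001],"spin": 0},{"hand": 1,"offset": [0.035,0.0002,-0.001],"spin": 0},{"hand": 1,"offset": [0.042,0.0014,-0.001],"spin": 0},{"hand": 1,"offset": [0.048,0.0025,-0.001],"spin": 0},{"hand": 1,"offset": [0.054,0.0036,-0.001],"spin": 0},{"hand": 1,"offset": [0.06,0.0046,-0.001],"spin": 0},{"hand": 1,"offset": [0.0667,0.0058,-0.001],"spin": 0},{"hand": 1,"offset": [0.0667,0.0058,-0.001],"spin": 0}]'

```text
clock: 13.6
tcp_pos: [0.4874, -0.1828, 0.0198]
orientation: [0.428, 1.57, 0.606]
wrist_force: [-0.1, 0.0, 0.7]
finger_gap: 0.005
```

```bash
python3 - <<'E'
from h import *
from workcell import *
OH[:]=[513.5,-166]
s=read_state();print(s["clock"],s["tcp_pos"].round(4),toH(s["tcp_pos"][None]*1000),s["orientation"],s["wrist_force"])
for n in("side",):
    c=camera(n);np.savez(n+"13.npz",**c);a=c["pixels"][150:250,180:300,::-1]
    cv2.imwrite(f"pics/{n}13.png",cv2.resize(a,None,fx=6,fy=6,interpolation=cv2.INTER_CUBIC))
E
```

```text
13.6 [ 0.4874 -0.1828  0.0198] [[-28.6675722  -11.95911875]] [0.42765055 1.57043619 0.60631606] [-0.11075977  0.04530939  0.65068315]
```

View pics/side13.png

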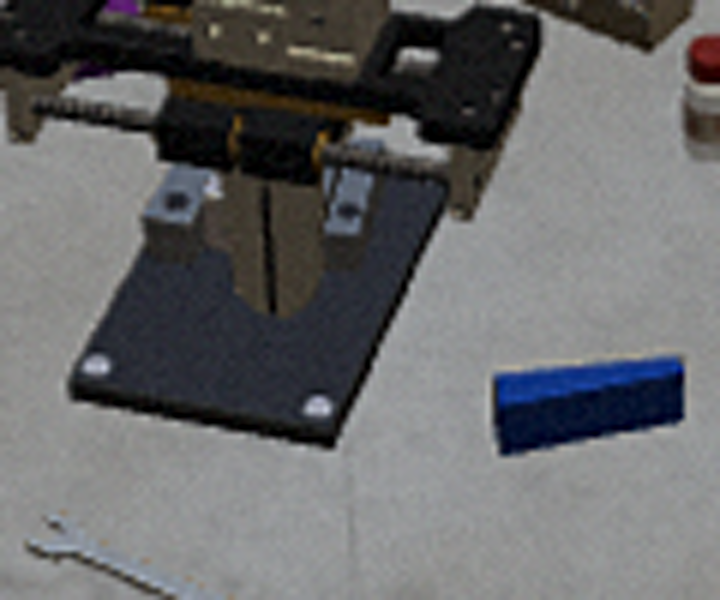

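servo_tool --plan '[{"hand": 1,"offset": [0.004,0.0007,0],"spin": 0},{"hand": 1,"offset": [0.007,0.0012,0],"spin": 0},{"hand": 1,"offset": [0.007,0.0012,0],"spin": 0}]'

```text
clock: 13.95
tcp_pos: [0.4912, -0.1817, 0.0198]
orientation: [2.527, 1.569, 2.706]
wrist_force: [-4.1, 1.1, 2.7]
finger_gap: 0.001
```

servo_tool --plan '[{"hand": 1,"offset": [0.0025,0.0004,0],"spin": 0},{"hand": 1,"offset": [0.0025,0.0004,0],"spin": 0}]'

```text
clock: 14.15
tcp_pos: [0.4924, -0.1813, 0.0198]
orientation: [2.633, 1.568, 2.812]
wrist_force: [-6.7, -0.6, 4.8]
finger_gap: 0.002
```

servo_tool --plan '[{"hand": 1,"offset": [0.002,0.0004,0],"spin": 0},{"hand": 1,"offset": [0.002,0.0004,0],"spin": 0}]'

```text
clock: 14.35
tcp_pos: [0.4936, -0.181, 0.0198]
orientation: [2.632, 1.567, 2.811]
wrist_force: [-7.5, 1.7, 6.1]
finger_gap: 0.007
```

servo_tool --plan '[{"hand": 1,"offset": [0.002,0.0004,0],"spin": 0},{"hand": 1,"offset": [0.002,0.0004,0],"spin": 0}]'

```text
clock: 14.55
tcp_pos: [0.4949, -0.1806, 0.0197]
orientation: [2.627, 1.567, 2.806]
wrist_force: [-8.7, 1.8, 7.0]
finger_gap: 0.006
```

servo_tool --plan '[{"hand": 1,"offset": [0.002,0.0004,0],"spin": 0},{"hand": 1,"offset": [0.002,0.0004,0],"spin": 0}]'

```text
clock: 14.75
tcp_pos: [0.4962, -0.1802, 0.0197]
orientation: [2.62, 1.566, 2.799]
wrist_force: [-8.9, 1.0, 5.3]
finger_gap: 0.008
```

servo_tool --plan '[{"hand": 1,"offset": [0.002,0.0004,0],"spin": 0},{"hand": 1,"offset": [0.002,0.0004,0],"spin": 0}]'

```text
clock: 14.95
tcp_pos: [0.4964, -0.1801, 0.0197]
orientation: [2.769, 1.564, 2.949]
wrist_force: [-14.0, -0.8, 9.8]
finger_gap: 0.005
```

servo_tool --plan '[{"hand": 1,"offset": [0.002,0.0004,0],"spin": 0},{"hand": 1,"offset": [0.002,0.0004,0],"spin": 0}]'

```text
clock: 15.15
tcp_pos: [0.4964, -0.1801, 0.0197]
orientation: [2.836, 1.561, 3.016]
wrist_force: [-19.0, -4.1, 13.7]
finger_gap: 0.011
```

servo_tool --plan '[{"hand": 1,"offset": [0.001,0.0002,0],"spin": 0},{"hand": 1,"offset": [0.001,0.0002,0],"spin": 0}]'

```text
clock: 15.35
tcp_pos: [0.4965, -0.1801, 0.0197]
orientation: [2.858, 1.56, 3.038]
wrist_force: [-19.6, -4.1, 13.9]
finger_gap: 0.006
```

servo_tool --plan '[{"hand": 1,"offset": [-0.005,-0.0009,0],"spin": 0},{"hand": 1,"offset": [-0.02,-0.0035,0],"spin": 0},{"hand": 1,"offset": [-0.05,-0.009,0.03],"spin": 0},{"hand": 1,"offset": [-0.08,-0.04,0.1],"spin": 0},{"hand": 1,"offset": [-0.1,-0.1,0.16],"spin": 0},{"hand": 1,"offset": [-0.12,-0.16,0.2],"spin": 0},{"hand": 1,"offset": [-0.14,-0.22,0.2],"spin": 0},{"hand": 1,"offset": [-0.16,-0.28,0.2],"spin": 0},{"hand": 1,"offset": [-0.16,-0.34,0.2],"spin": 0},{"hand": 1,"offset": [-0.16,-0.4,0.2],"spin": 0},{"hand": 1,"offset": [-0.16,-0.4,0.2],"spin": 0},{"hand": 1,"offset": [-0.16,-0.4,0.2],"spin": 0}]'

```text
clock: 16.55
tcp_pos: [0.3816, -0.4822, 0.1693]
orientation: [-0.78, 1.57, -0.604]
wrist_force: [0.3, 0.6, 0.4]
finger_gap: 0.004
```

```bash
python3 - <<'E'
from h import *
from workcell import *
OH[:]=[513.5,-166]
s=read_state();print(s["clock"],s["tcp_pos"].round(4),s["wrist_force"],s["dq"].round(3))
for n in("side","top"):
    c=camera(n);np.savez(n+"14.npz",**c);a=c["pixels"][150:250,180:300,::-1]
    cv2.imwrite(f"pics/{n}14.png",cv2.resize(a,None,fx=6,fy=6,interpolation=cv2.INTER_CUBIC))
E
```

```text
16.55 [ 0.3816 -0.4822  0.1693] [0.27726665 0.56688838 0.37296179] [ 0.044 -0.036  0.06   0.012  0.017  0.014]
```

View pics/side14.png

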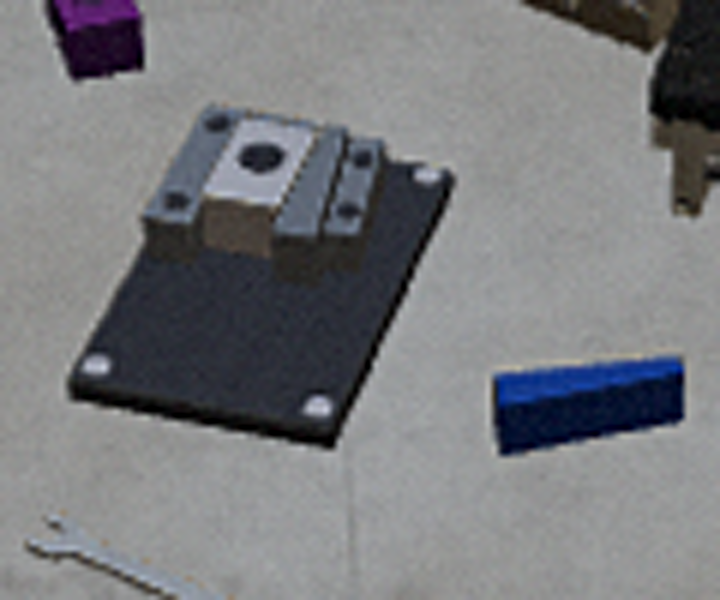

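View pics/top14.png

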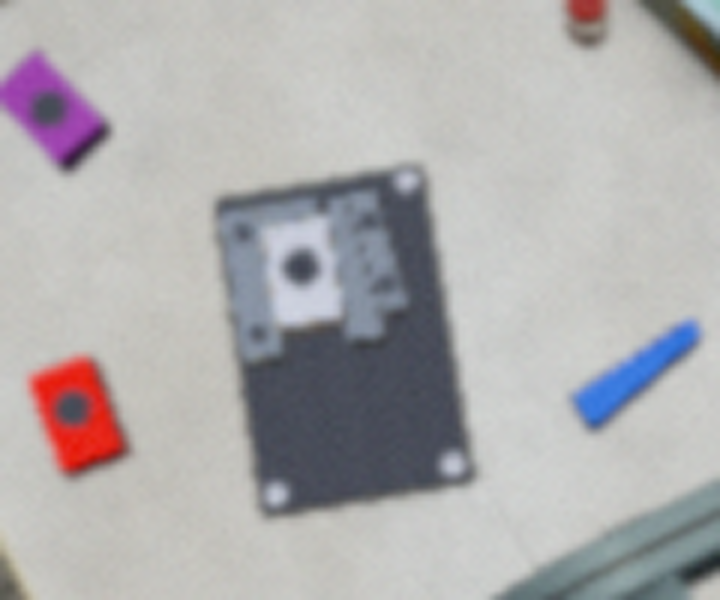

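```bash
python3 - <<'E'
from h import *
from workcell import *
for n,seed,th in(("top",(230,194),130),("side",(223,176),60)):
    c=np.load(n+"14.npz");g=cv2.cvtColor(c["pixels"],cv2.COLOR_RGB2GRAY);s=blob(g<th,seed)
    v,u=np.nonzero(s);print(n,s.sum(),toH(ray(c,[(u.mean(),v.mean())],.040)*1000).round(1))
    a=np.load(n+"0.npz")["pixels"].astype(int);d=abs(a-c["pixels"]).sum(2)>90
    for nm,(x,y) in dict(vial=(278,152),brass=(314,198),span=(257,261)).items() if n=="top" else dict(vial=(298,166),brass=(319,214),span=(212,250)).items(): print(nm,d[y-12:y+12,x-25:x+25].sum())
print(read_state()["dq"].round(3))
E
```

```text
top 23 [[28.6 13.7]]
vial 0
brass 0
span 890
side 24 [[26.  12.1]]
vial 377
brass 210
span 0
[ 0.021 -0.019  0.016 -0.001  0.001  0.   ]
```

```bash
python3 - <<'E'
from h import *
for n in("top","side"):
  for i in("0","14"):
    c=np.load(n+i+".npz");P,uv=cloud(c);H=toH(P);z=P[:,2];px=c["pixels"][uv[:,1],uv[:,0]].astype(int)
    k=(abs(H[:,0])<70)&(H[:,1]>-4)&(H[:,1]<29)&(abs(z-40)<2)
    print(n,i,k.sum(),np.percentile(H[k,0],[0,2,50,98,100]).round(1),np.percentile(H[k,1],[2,50,98]).round(1))
    # bright top surface by colour
    g=cv2.cvtColor(c["pixels"],cv2.COLOR_RGB2GRAY);Q=g[uv[:,1],uv[:,0]]
    k=(abs(H[:,0])<70)&(H[:,1]>-6)&(H[:,1]<32)&(z>36)&(Q>(170 if n=="top" else 110))
    T=toH(ray(c,uv[k],.04)*1000);print("  bright",k.sum(),T.min(0).round(1),T.max(0).round(1),cv2.minAreaRect(T.astype(np.float32)))
c=np.load("side14.npz");cv2.imwrite("pics/z14.png",cv2.resize(c["pixels"][160:205,195:250,::-1],None,fx=13,fy=13,interpolation=cv2.INTER_CUBIC))
E
```

```text
top 0 99 [-30.7 -28.9  -5.2  17.2  18.5] [-3.1 13.  27.2]
  bright 111 [-29.7  -2.2] [16.7 26.7] ((-6.563411712646484, 12.0629243850708), (28.400869369506836, 46.46282958984375), 88.24808502197266)
top 14 114 [ 1.3  2.2 26.7 54.  57.6] [-3.1 12.9 27.5]
  bright 144 [ 2.3 -2.1] [51.4 31. ] ((26.691970825195312, 14.396880149841309), (48.767799377441406, 33.195377349853516), 2.170907497406006)
side 0 136 [-34.6 -33.5  -9.4  15.2  17.5] [-3.2 11.1 25.1]
  bright 151 [-34.4  -6.3] [15.6 26.1] ((-9.367789268493652, 9.732170104980469), (31.485219955444336, 49.30971908569336), 88.28485870361328)
side 14 139 [-3.  -1.1 24.2 47.9 50.3] [-3.  11.2 27.1]
  bright 148 [-7.9 -6.4] [48.1 27.7] ((19.96852684020996, 10.831541061401367), (56.15751266479492, 33.74995040893555), 0.6731050610542297)
```

View pics/z14.png

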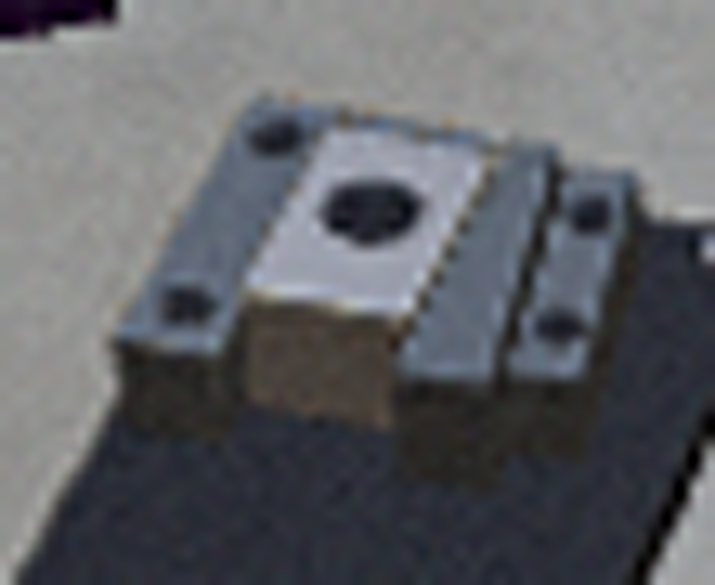

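```bash
python3 -c "
from workcell import *
print(finish_job(), read_state()['clock'])"
```

```text
the job is handed in; nothing more can be done
the job is handed in; nothing more can be done
```

I pushed the block up against the end stop and laid the grey steel wedge thin end first in the slot. I then drove it in from behind with the shut fingers until it stopped moving at about 20 N. The arm backed clear, and I handed the job in at about 16.7 s. No verdict is reported, and the lock force with the arm away could not be measured directly.

**Last checks that agreed:**
- **Block:** both cameras show it home between jaw and stop. Its near end was at the mouth when the fingers stalled. The outline of its top puts its x at about 25–26 mm after allowing for camera offset.
- **Wedge:** its butt stands about 12 mm out of the mouth, judging by where the fingers stopped, so the tip is about 58 mm in. It stayed there after the fingers let go.
- **Arm:** it is clear of everything, with the wrist force near zero.

**Checks that disagreed or fell short:**
- **Camera offset:** the two cameras differ by about 2–3 mm in x.
- **Spot on the block:** read on its own, it gave 26–28.6 mm for the block's x instead of 25. I relied on the block's outline and the finger contact instead.
- **Bystanders:** I compared pictures from before and after. The vial and weight are unchanged in the top view and the spanner in the side view. Each one's other view differed; I put that down to the arm being in the way, without checking.

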